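Load the enamel-curing carousel and index it to the lamp

TASK

Take the carrier with the blue top out of the wooden rack (only its ends are free there), stand it upright on the green pad and let go, then take it again by its long sides, as the pocket leaves only those free, and seat it flat, without dropping it, in the empty pocket at the carousel's white loading mark. Let go of it there, then turn the wheel (the red peg is its handle) exactly one click (72 degrees) anticlockwise seen from above, so that the blue carrier stops in front of the curing lamp. Leave the other carriers in their places and the jar, dish and tin alone.

Things in the scene. Friction and masses are not known exactly. Their poses are not given: they have to be found in the camera images.
- blue_center (a point): Centre of the blue carrier, half-way up (17 mm over its underside): carrier block 50 mm long (own x) x 30 mm wide (own y) x 34 mm high, 0.09 to 0.18 kg, aluminium with a blue enamel top plate and a flat gold cross lying on it (3.5 mm more, decoration only: it has no substance). It starts in one of the rack's three lanes, its long side along the lane. Either way round is equal.
- blue: The same blue carrier; origin at the centre of its underside.
- red_center (a point): Centre, half-way up, of a like carrier with a red top, in another lane of the rack; leave alone.
- yellow_center (a point): Centre, half-way up, of a like carrier with a yellow top, in another lane of the rack; leave alone.
- rack: Fixed wooden rack; origin under its centre, own x along its three lanes (50 mm long, 34 wide, 44 apart along own y, floor 8 mm above the bench). Walls between and beside the lanes, 10 mm thick, rise to 40 mm above the bench (a carrier's top: 42 mm), so a carrier can be taken only by its two short ends, where the lanes are open, with bare bench beyond.
- pad_top (a point): Centre of the top of the green pad, 90 x 90 mm, 4 mm thick, fixed flat on the bench; axes along its sides.
- wheel (a joint): Angle of the carousel wheel (rad): 0 at the start, growing anticlockwise seen from above. A sprung detent clicks at 0, 1.257 (72 degrees, one pocket) and 2.513; the crest is half-way between. Released within 0.3 rad of a click, the wheel settles into it by itself. Stops at -0.15 and 2.66. Turning takes up to about 4 N at the peg.
- wheel_axis (a point): Point on the wheel's upright turning axis at the height of the pocket floors (36 mm above the bench). The wheel is a 244 mm aluminium disc with five pockets and a hub 80 mm across, rising 30 mm over the disc (a 24 mm boss, 8 mm high, on it).
- carousel: Fixed grey base under the wheel, 264 mm across; origin on the axis at bench height; own -x points to the loading place (near side, marked by a flat white 36 x 34 mm plate on a tongue 12 mm high, reaching to 185 mm). On it, 133 to 185 mm out, one pocket (72 degrees) anticlockwise of the loading place, stands the curing lamp: a grey block with amber window, 83 mm high.
- pocket0 (a point): Centre of a seated carrier in the empty pocket at the loading place: 80 mm from wheel_axis, 17 mm above the pocket floor; moves with the wheel. The pocket's length lies along the radius from wheel_axis to this point (not along the point's axes): 55 mm between end walls 26 wide, 32 high (upper 12 flared outwards by 4 as a lead-in), so the carrier can be held only by its long sides.
- pocket_side (a point): Point on the floor of pocket0 at its middle (36 mm above the bench). Sideways a carrier is kept by four stubs 6 mm high, 4 mm thick, 35 mm apart across the pocket, standing from 16 to 24 mm each side of the middle along the radius; between them the sides are open for fingers.
- pocket2 (a point): Same point of the pocket two places anticlockwise of pocket0; a white carrier sits in it.
- pocket3 (a point): Same point of the pocket three places anticlockwise of pocket0; a white carrier sits in it.
- white1_center (a point): Centre, half-way up, of the like carrier with a white top in pocket2; to stay seated.
- white2_center (a point): Centre, half-way up, of the like carrier with a white top in pocket3; to stay seated.
- peg_grip (a point): Point on the axis of the red upright round peg, 16 mm in diameter, that turns the wheel; it stands 45 mm high on the disc, 105 mm from wheel_axis, 108 degrees clockwise of pocket0, and this point is 27 mm above the disc (63 mm above the bench).
- jar: Small enamel jar with black cap, 44 mm across, 55 mm high; leave alone. Origin under its centre.
- dish: White ceramic colour dish, 45 x 45 x 12 mm; leave alone. Origin under its centre.
- tin: Flat round tin, 62 mm across, 26 mm high; leave alone. Origin under its centre.
There are look-alikes about, which are no part of the job. Leave any black look-alike of the part that bears pad_top alone.

How it is judged:
By the outcome, as a careful person would: the job done as asked, in the order asked, and still so for the second after the job is handed in, with the robot touching nothing.
It also fails if it takes over 72 s, if anything falls off the work surface, if the arm or the gripper's body presses on something with over 40 N, if the wrist force passes 120 N, or if a joint passes its speed limit or range.

ROBOT

A 7-joint arm with a two-finger parallel gripper is mounted at the origin on the work surface. World frame = base frame: x ahead of the robot, y to its left, z up, the work surface at z = 0. Lengths are in m, angles in rad, forces in N, time in s.
With the tool pointing down it reaches from about 0.425 to 0.875 m from the base axis. Payload 4.7 kg.
Tool frame: the origin (TCP) lies between the finger pads; the fingertips stand 8 mm ahead of it and the grasp point (between the pads) lies 11 mm behind it; z points along the fingers, y is the direction in which the jaws open and shut (so a half turn about z gives the same grasp; the last joint's range is limited). The gripper opens to 87 mm and grips with 3 to 60 N. Pads are 19 mm wide; open, the fingers measure 117 mm over their backs; the gripper's body (75 mm by 190 mm) begins 51 mm behind the grasp point.
Start: joints at [1.124, 0.321, -0.07, 1.45, 0.023, 1.371, -0.057], TCP at [0.289, -0.582, 0.231] pointing down, gripper open.
Joint ranges: [-2.86, 2.86], [-0.3, 2.09], [-1.38, 1.24], [0.06, 2.45], [-1.56, 4.7], [0.09, 2.05], [-2.69, 2.69]. Speed limits (rad/s): [2.57, 2.57, 3.14, 3.14, 3.14, 3.14, 3.14].

INTERFACE

Orientations are given as a rotation vector (axis times angle).
In Python, from bench import ctrl, optics, ticket gives the robot as it stands.
- The arm moves only by the tool play_rows, never from a script. Its argument "motion" is a list of rows, each a list of 5 numbers: the closure, from 0 (fully open) to 1 (shut), then the shift along the tool's x, y, z in cm, then the turn about the tool's z in rad. In form: [[jaw, tx, ty, tz, spin], ...]. A call has 1 to 20 rows; each row shifts and turns the commanded pose from where the row before left it, along the tool's axes as they then stand; what a row does not reach is not made up. A row lasts 1/8 s, in which the tool goes at most 62.5 mm and 10.7 degrees, less where a joint would pass 70% of its speed; a pose out of reach is approached as far as the arm can. A call is refused whole if a number of a shift passes 6.25 or a number of a turn 0.188, either way. A call with a gripper value outside its range is refused whole. The fingers move at their own pace and stop on an object; "force" is the grip in N (left out, the last holds). Time passes only in rows, so rows that do not move let the fingers close. It gives the time, the measured TCP pose, the force and the opening at its end, in the units of the state.
- ctrl.get_state(): the state, without advancing time (a new reading comes with each control period).
- optics.get_image(name): name is "scene" or "top" or "wrist"; returns the picture (480x640x3 uint8, red, green, blue); there is no depth.
- optics.calibration(name): a dict with "K" (3x3 intrinsics, pixels), "distortion" ([k1, k2, p1, p2, k3] as OpenCV has them; the pictures are not rectified), "pose" (4x4, takes a point from camera to world coordinates); the wrist camera has in their place "hand_eye" (4x4, takes a point from camera to tool coordinates, whose origin is the TCP and whose axes are the flange's). Camera axes: x right, y down, z forward; pixel columns grow to the right and rows downward; lengths in m; the calibration is good to about 2 mm. A picture is of the moment at which its call begins: read the wrist's pose just before it. calibration takes no time and is no camera call.
- ticket.close_job(): hands the job in, once; it reports no verdict.
The state is a dict: "time": time; "joint_positions": joint angles; "qd": joint speeds; "joint_torque": joint torques, N m; "position": TCP position; "tool_rot": TCP orientation; "ft_force": force on the tool from outside, world axes, zero at the start; "torque": the same for the moment, N m; "grip_width": opening from 0.0 (shut) to 1.0 (fully open).
Only numpy, scipy, OpenCV 4.12 (cv2) and the standard library are available. Lean on these libraries where they do the work, as an engineer would, in place of code of your own. Each camera call takes 0.05 s, during which the arm holds its last target.

## Working session

There is one attempt and no reset: what is moved stays moved. The work goes in short steps, Python scripts to look and compute and a tool call to move; the robot and the scene stay as the last step left them, time stands still between calls to the robot, and variables do not carry over. Pictures are saved under pics/ and viewed, and the job is handed in when it is done.

Besides the shell and the picture viewer there is one more tool, called as name(argument=value, ...) on one line, values as JSON. play_rows: Moves the arm, as the interface text tells. Its arguments: {"type":"object","properties":{"motion":{"type":"array"},"force":{"type":"number"}},"required":["motion"]}

```bash
mkdir -p pics; ls
python3 - <<'E'
from bench import ctrl, optics, ticket
import cv2, numpy as np
np.set_printoptions(precision=4,suppress=True)
print(ctrl.get_state())
for n in ("scene","top","wrist"):
    im=optics.get_image(n); cv2.imwrite(f"pics/{n}0.png",im[:,:,::-1]); print(n,optics.calibration(n))
E
```

```text
pics
{'time': 0.0, 'joint_positions': array([ 1.1241,  0.3218, -0.0701,  1.4517,  0.0226,  1.3708, -0.0569]), 'qd': array([-0.0006, -0.0006, -0.0003, -0.0006, -0.0006,  0.0009, -0.0003]), 'joint_torque': array([ -0.0001, -49.1295,  -0.4041, -31.2522,  -0.0639,   0.0439,
         0.0002]), 'position': array([ 0.2887, -0.5818,  0.2294]), 'tool_rot': array([-3.0568, -0.7169,  0.0008]), 'ft_force': array([-0.0693, -0.0128, -0.0126]), 'torque': array([-0.0357,  0.0095,  0.032 ]), 'grip_width': 0.9990375601807439}
scene {'K': array([[617.7374,   0.    , 319.7167],
       [  0.    , 617.7374, 242.6797],
       [  0.    ,   0.    ,   1.    ]]), 'distortion': array([0.0379, 0.    , 0.    , 0.    , 0.    ]), 'pose': array([[-0.2342,  0.7514, -0.6169,  1.2567],
       [ 0.972 ,  0.1686, -0.1636,  0.2136],
       [-0.0189, -0.6379, -0.7699,  1.0277],
       [ 0.    ,  0.    ,  0.    ,  1.    ]])}
top {'K': array([[469.8462,   0.    , 313.2284],
       [  0.    , 469.8462, 247.2338],
       [  0.    ,   0.    ,   1.    ]]), 'distortion': array([-0.0101,  0.    ,  0.    ,  0.    ,  0.    ]), 'pose': array([[ 0.0299, -0.9942,  0.1031,  0.3868],
       [-0.9995, -0.0292,  0.0081, -0.0069],
       [-0.0051, -0.1033, -0.9946,  1.0907],
       [ 0.    ,  0.    ,  0.    ,  1.    ]])}
wrist {'K': array([[331.7726,   0.    , 319.5648],
       [  0.    , 331.7726, 236.5823],
       [  0.    ,   0.    ,   1.    ]]), 'distortion': array([-0.0604,  0.    ,  0.    ,  0.    ,  0.    ]), 'hand_eye': array([[-0.    , -0.9627, -0.2707,  0.0741],
       [ 1.    ,  0.0003, -0.0011, -0.0005],
       [ 0.0011, -0.2707,  0.9627, -0.1545],
       [ 0.    ,  0.    ,  0.    ,  1.    ]])}
```

View images.

View pics/top0.png

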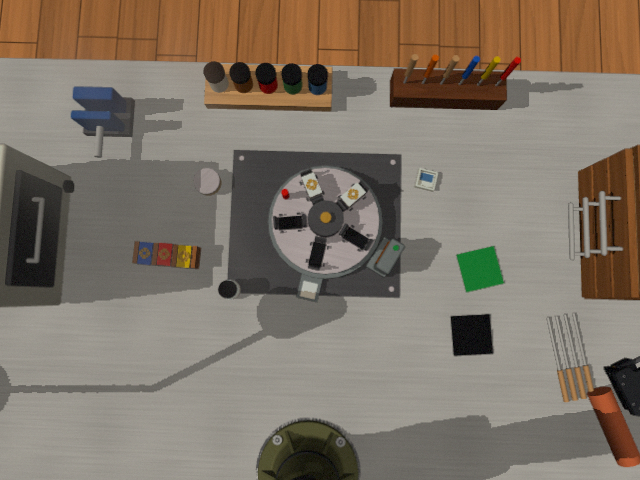

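View pics/scene0.png

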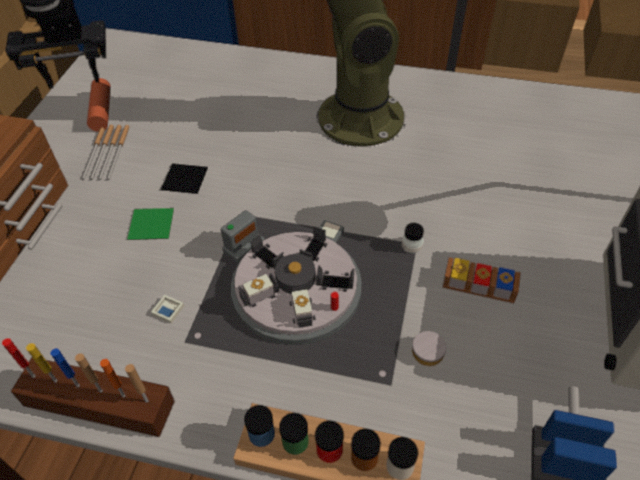

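View pics/wrist0.png

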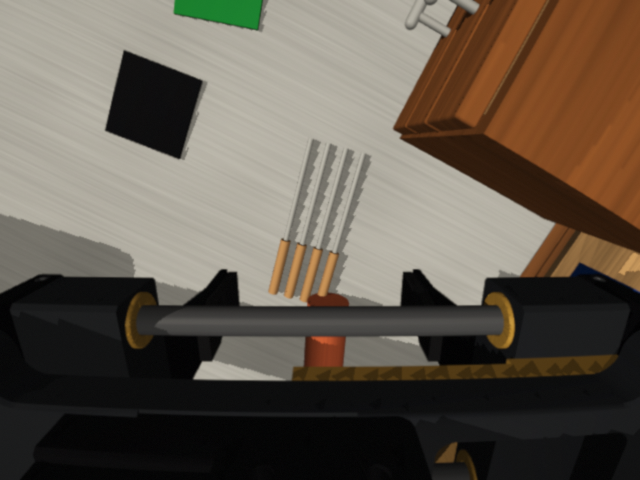

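```bash
cat > h.py <<'E'
import numpy as np, cv2
from bench import ctrl, optics, ticket
from scipy.spatial.transform import Rotation as R
np.set_printoptions(precision=4,suppress=True)
def ray(n,uv,T=None):
    c=optics.calibration(n)
    if T is None: T=c["pose"]
    p=cv2.undistortPoints(np.array([[uv]],float),c["K"],c["distortion"])[0,0]
    d=T[:3,:3]@np.array([p[0],p[1],1]); return T[:3,3],d
def plane(n,uv,z,T=None):
    o,d=ray(n,uv,T); return o+d*(z-o[2])/d[2]
def tool(s):
    T=np.eye(4);T[:3,:3]=R.from_rotvec(s["tool_rot"]).as_matrix();T[:3,3]=s["position"];return T
def wristT(s): return tool(s)@optics.calibration("wrist")["hand_eye"]
def proj(n,P,T=None):
    c=optics.calibration(n)
    if T is None: T=c["pose"]
    W=np.linalg.inv(T); rv,_=cv2.Rodrigues(W[:3,:3])
    return cv2.projectPoints(np.array([P],float),rv,W[:3,3],c["K"],c["distortion"])[0][0,0]
def tri(a,b):
    (o1,d1),(o2,d2)=a,b; A=np.stack([d1,-d2],1); t=np.linalg.lstsq(A,o2-o1,rcond=None)[0]
    p,q=o1+d1*t[0],o2+d2*t[1]; return (p+q)/2,np.linalg.norm(p-q)
def save(im,name,crop=None,k=1):
    if crop: x0,y0,x1,y1=crop; im=im[y0:y1,x0:x1]
    cv2.imwrite("pics/"+name,cv2.resize(im,None,fx=k,fy=k,interpolation=cv2.INTER_CUBIC)[:,:,::-1])
E
python3 - <<'E'
from h import *
def rd(n): return cv2.imread(f"pics/{n}0.png")[:,:,::-1]
t,s=rd("top"),rd("scene")
save(t,"t_wheel.png",(220,145,420,305),4)
save(t,"t_rack.png",(120,225,220,285),8)
save(s,"s_wheel.png",(210,200,410,350),4)
save(s,"s_rack.png",(430,245,530,310),8)
for n,im in(("top",t),("scene",s)):
    h=cv2.cvtColor(im,cv2.COLOR_RGB2HSV)
    for nm,lo,hi in (("green",(50,120,60),(80,255,255)),("blue",(105,120,60),(125,255,255)),("red",(0,190,120),(4,255,255))):
        m=cv2.inRange(h,lo,hi); N,L,S,C=cv2.connectedComponentsWithStats(m)
        for i in range(1,N):
            if S[i,4]>30: print(n,nm,S[i],C[i])
    m=cv2.inRange(h,(50,120,60),(80,255,255)); c=max(cv2.findContours(m,0,1)[0],key=cv2.contourArea)
    r=cv2.minAreaRect(c); b=cv2.boxPoints(r); print(b); z=0.004
    P=np.array([plane(n,p,z) for p in b]); print(P, P.mean(0), plane(n,r[0],z))
E
```

```text
top green [ 457  246   47   46 1455] [479.657  268.6302]
top blue [462  56  18  23 132] [470.6515  66.5379]
top blue [73 88  9 10 53] [76.2642 93.5472]
top blue [ 71 111  22   8 123] [ 79.8862 114.5203]
top blue [139 242  14  10  44] [146.1818 245.2955]
top red [510  57  11  10  50] [515.64  60.7 ]
top red [282 189   6   7  33] [284.303  192.0909]
[[456.4118 254.6471]
 [493.8236 245.2941]
 [503.1177 282.4706]
 [465.706  291.8235]]
[[ 0.492  -0.3306  0.004 ]
 [ 0.5164 -0.4177  0.004 ]
 [ 0.4307 -0.4383  0.004 ]
 [ 0.4067 -0.3519  0.004 ]] [ 0.4614 -0.3846  0.004 ] [ 0.4613 -0.3846  0.004 ]
scene green [ 128  209   45   30 1149] [150.369 223.47 ]
scene blue [497 268  17  23 187] [504.7861 280.016 ]
scene blue [ 51 349  19  29 186] [ 59.6183 360.4839]
scene blue [554 411  59  23 642] [583.2087 421.4237]
scene blue [ 554  436   62   34 1181] [584.1101 452.0068]
scene red [477 264  14   7  32] [483.5938 266.5938]
scene red [475 276  14   8  33] [481.8788 280.3636]
scene red [332 293   6  16  49] [335.2857 298.3061]
scene red [  3 339  14  13  84] [  9.0238 344.3214]
[[128. 209.]
 [172. 209.]
 [172. 238.]
 [128. 238.]]
[[ 0.4353 -0.4507  0.004 ]
 [ 0.4135 -0.3533  0.004 ]
 [ 0.494  -0.3205  0.004 ]
 [ 0.5149 -0.414   0.004 ]] [ 0.4644 -0.3846  0.004 ] [ 0.4652 -0.3843  0.004 ]
```

View pics/t_wheel.png

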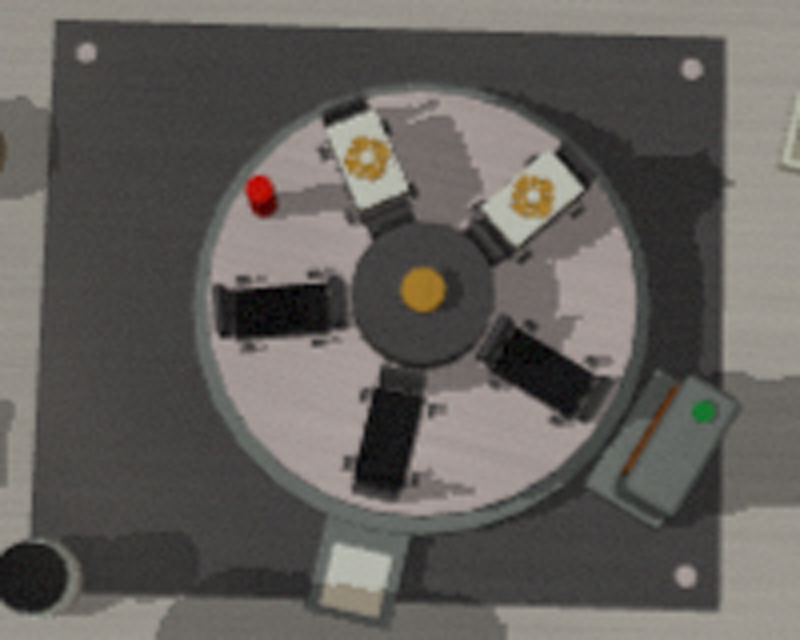

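View pics/t_rack.png

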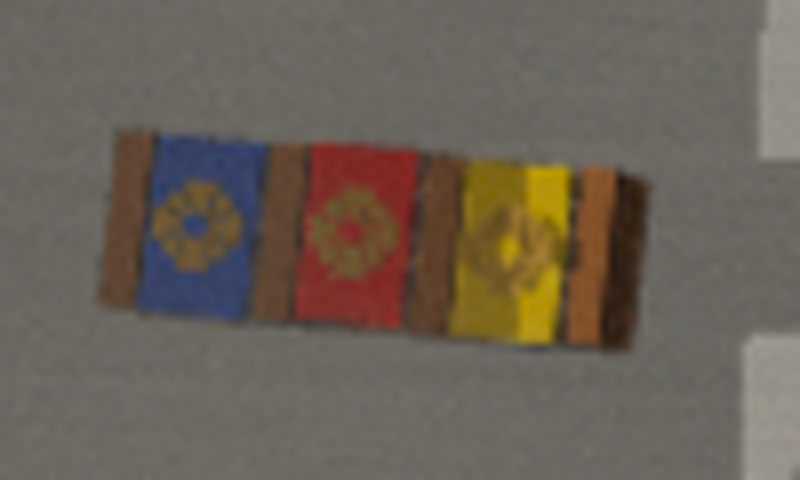

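View pics/s_rack.png

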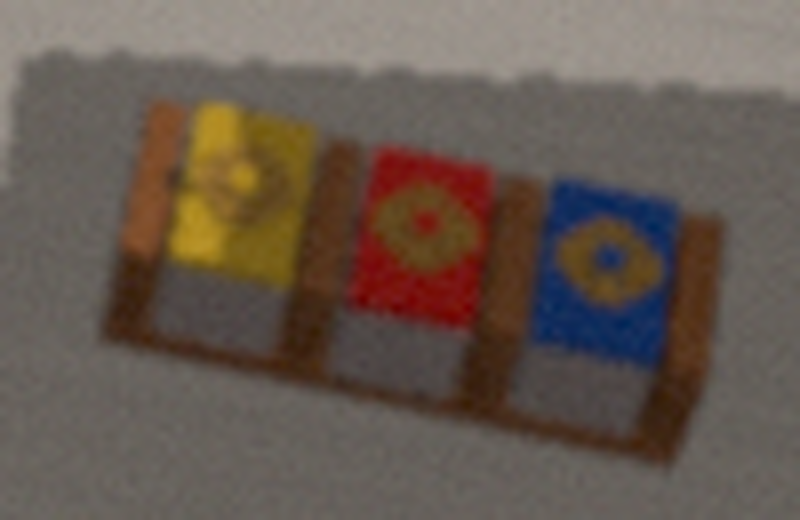

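View pics/s_wheel.png

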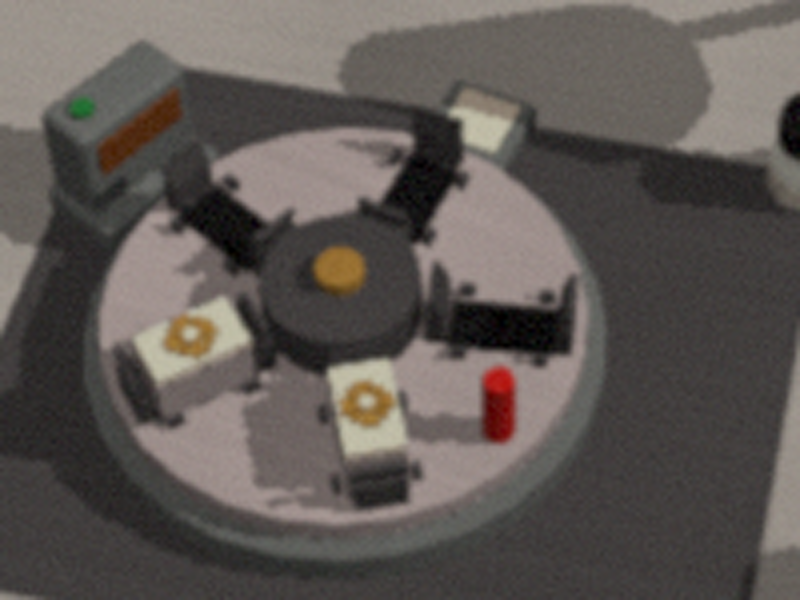

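Run:
```python
from h import *
T=lambda p:(np.array(p)/8+[120,225]-0.44)
S=lambda p:(np.array(p)/8+[430,245]-0.44)
bt=[(153,136),(267,142),(247,320),(138,310)]; bs=[(660,362),(530,342),(555,180),(680,197)]
P=np.array([plane("top",T(p),.042) for p in bt]); print(P,P.mean(0))
Q=np.array([plane("scene",S(p),.042) for p in bs]); print(Q,Q.mean(0))
print(tri(ray("top",T(np.mean(bt,0))),ray("scene",S(np.mean(bs,0)))))
# rack outer top corners
rt=[(113,128),(617,168),(600,348),(98,302)]; 
P=np.array([plane("top",T(p),.040) for p in rt]); print("rack",P,P.mean(0))
rs=[(155,100),(720,217),(690,455)]
T=lambda p:(np.array(p)/4+[220,145]-0.38)
S=lambda p:(np.array(p)/4+[210,200]-0.38)
print("boss",plane("top",T((423,289)),.074),plane("scene",S((340,267)),.074))
print("peg",plane("top",T((260,188)),.081),plane("scene",S((498,377)),.081))
print("w1",plane("top",T((368,160)),.070),plane("scene",S((366,405)),.070))
print("w2",plane("top",T((533,197)),.070),plane("scene",S((190,335)),.070))
```

```text
[[0.4969 0.3954 0.042 ]
 [0.4961 0.363  0.042 ]
 [0.4458 0.3654 0.042 ]
 [0.4477 0.3962 0.042 ]] [0.4716 0.38   0.042 ]
[[0.5004 0.3938 0.042 ]
 [0.5014 0.3633 0.042 ]
 [0.4501 0.3665 0.042 ]
 [0.4487 0.3965 0.042 ]] [0.4752 0.38   0.042 ]
(array([0.472 , 0.3811, 0.0378]), np.float64(0.0007732744630871806))
rack [[0.499  0.4076 0.04  ]
 [0.4919 0.2643 0.04  ]
 [0.441  0.2663 0.04  ]
 [0.4497 0.4084 0.04  ]] [0.4704 0.3367 0.04  ]
boss [ 0.5599 -0.0232  0.074 ] [ 0.5614 -0.0227  0.074 ]
peg [0.612  0.0676 0.081 ] [0.6126 0.0676 0.081 ]
w1 [0.632  0.0092 0.07  ] [0.6342 0.0093 0.07  ]
w2 [ 0.6138 -0.0826  0.07  ] [ 0.6139 -0.0831  0.07  ]
```

play_rows(motion=[[0,0,0,0,-0.185],[0,0,0,0,-0.185],[0,0,0,0,-0.185],[0,0,0,0,-0.185],[0,0,0,0,-0.185],[0,0,0,0,-0.185],[0,3,5,0,0],[0,5,5,0,0],[0,5,5,0,0],[0,5,4,0,0],[0,0,0,0,0]])

```text
time: 1.52
position: [0.4717, -0.408, 0.2307]
tool_rot: [-2.208, -2.234, -0.006]
ft_force: [0.9, -0.2, -1.0]
grip_width: 1.0
```

play_rows(motion=[[0,3,0,0,0],[0,6,0,0,0],[0,6,0,0,0],[0,6,0,0,0],[0,6,0,0,0],[0,6,0,0,0],[0,6,0,0,0],[0,6,0,0,0],[0,6,0,0,0],[0,6,0,0,0],[0,6,0,0,0],[0,6,0,0,0],[0,5,0,1,0],[0,2,0,1,0],[0,0,0,0,0],[0,0,0,0,0]])

```text
time: 3.52
position: [0.4673, 0.3433, 0.2105]
tool_rot: [2.223, 2.219, -0.001]
ft_force: [0.2, -0.1, 0.3]
grip_width: 1.003
```

Run:
```python
from h import *
s=ctrl.get_state(); im=optics.get_image("wrist"); save(im,"w1.png"); np.save("w1T.npy",wristT(s)); print(s["position"],s["tool_rot"],s["joint_positions"])
```

```text
[0.4673 0.3433 0.2105] [ 2.2228  2.2186 -0.0012] [ 0.129   0.3169 -0.9712  1.6324  0.2688  1.3354 -0.8845]
```

View pics/w1.png

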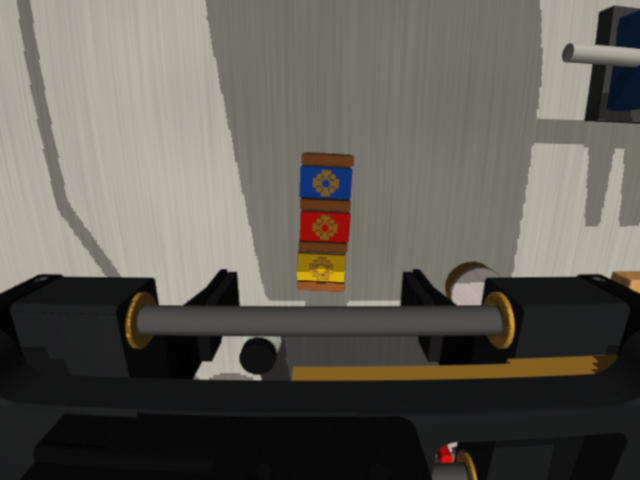

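```bash
cat >> h.py <<'E'
def blob(im,lo,hi,near=None,close=5):
    h=cv2.cvtColor(im,cv2.COLOR_RGB2HSV); m=cv2.inRange(h,lo,hi)
    m=cv2.morphologyEx(m,cv2.MORPH_CLOSE,np.ones((close,close),np.uint8))
    cs=[c for c in cv2.findContours(m,cv2.RETR_EXTERNAL,cv2.CHAIN_APPROX_NONE)[0] if cv2.contourArea(c)>20]
    if near is not None: return min(cs,key=lambda c:np.hypot(*(cv2.minAreaRect(c)[0]-np.array(near))))
    return max(cs,key=cv2.contourArea)
def rect_on(n,c,z,T=None):
    P=np.array([plane(n,p,z,T)[:2] for p in c[:,0].astype(float)])*1000
    (cx,cy),(w,h),a=cv2.minAreaRect(P.astype(np.float32)); 
    if w<h: w,h=h,w; a+=90
    return cx,cy,w,h,(a+90)%180-90
E
python3 - <<'E'
from h import *
im=cv2.imread("pics/w1.png")[:,:,::-1];T=np.load("w1T.npy")
for lo,hi,n in [((105,120,60),(125,255,255),(326,183)),((0,170,80),(6,255,255),(325,227)),((22,150,80),(33,255,255),(321,268))]:
    c=blob(im,lo,hi,n); print(cv2.minAreaRect(c),rect_on("wrist",c,.042,T))
E
```

```text
((325.35223388671875, 182.30801391601562), (50.66671371459961, 31.272504806518555), 3.012787342071533) (472.67816162109375, 381.6495361328125, 48.988040924072266, 30.133163452148438, -2.9837646484375)
((324.5203552246094, 226.57241821289062), (48.65915298461914, 29.63309097290039), 2.726310968399048) (471.93603515625, 337.4382629394531, 48.77134704589844, 30.623149871826172, -2.9720001220703125)
((320.888427734375, 267.2872009277344), (47.5532112121582, 27.528244018554688), 2.7927021980285645) (468.3017272949219, 293.8620910644531, 49.42827606201172, 30.568035125732422, -3.1552734375)
```

play_rows(motion=[[0,0,0,0,0.05],[0,1.9,0.2,2,0],[0,1.9,0.2,3,0],[0,0,0,4,0],[0,0,0,3,0],[0,0,0,0,0],[0,0,0,0,0]], force=25)

```text
time: 4.45
position: [0.4736, 0.3825, 0.0922]
tool_rot: [2.277, 2.163, 0.003]
ft_force: [0.6, 0.2, 1.2]
grip_width: 1.0
```

Run:
```python
from h import *
s=ctrl.get_state(); im=optics.get_image("wrist"); save(im,"w2.png"); T=wristT(s); print(s["position"],s["tool_rot"],s["joint_positions"])
c=blob(im,(105,120,60),(125,255,255),(320,240)); print(cv2.minAreaRect(c)[:2],rect_on("wrist",c,.042,T))
```

```text
[0.4736 0.3825 0.0922] [2.2773 2.1629 0.0033] [-0.0154  0.4892 -0.8951  1.6948  0.4133  1.1565 -1.0744]
((318.5, 262.5), (75.0, 43.0)) (472.5984191894531, 381.69451904296875, 49.13166046142578, 29.986494064331055, -2.375701904296875)
```

View pics/w2.png

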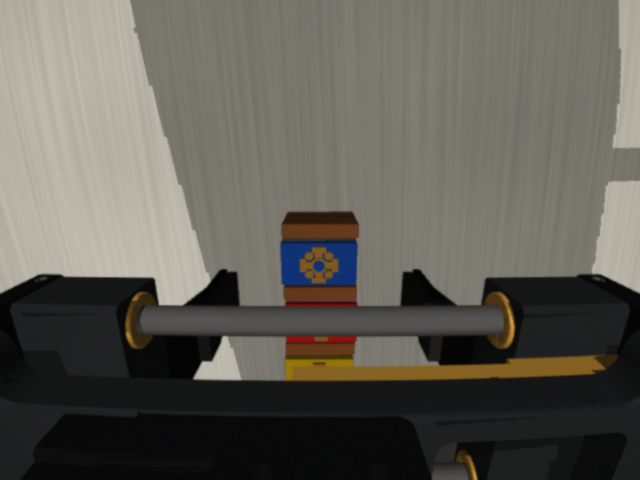

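play_rows(motion=[[0,-0.1,-0.1,2,0],[0,0,0,2,0],[0,0,0,1.5,0],[0,0,0,1,0],[0,0,0,0.8,0],[0,0,0,0,0],[0.3,0,0,0,0],[0.6,0,0,0,0],[1,0,0,0,0],[1,0,0,0,0],[1,0,0,0,0],[1,0,0,0,0]], force=25)

```text
time: 6.0
position: [0.4716, 0.3817, 0.0177]
tool_rot: [2.276, 2.165, 0.001]
ft_force: [1.0, 0.2, 0.6]
grip_width: 0.572
```

play_rows(motion=[[1,0,0,-0.5,0],[1,0,0,-1,0],[1,0,0,-2,0],[1,0,0,-3,0],[1,0,0,-4,0],[1,0,0,-4,0],[1,0,0,-1.5,0],[1,-1,0,0,0],[1,-3,0,0,0]])

```text
time: 7.12
position: [0.4679, 0.3416, 0.1759]
tool_rot: [-2.272, -2.167, 0.003]
ft_force: [-0.0, -0.3, -1.5]
grip_width: 0.568
```

Run:
```python
from h import *
s=ctrl.get_state(); im=optics.get_image("wrist"); save(im,"w3.png");print(s["position"],s["tool_rot"],s["grip_width"],s["joint_positions"])
```

```text
[0.4679 0.3416 0.1759] [-2.2724 -2.1671  0.0033] 0.5681149018975643 [ 0.1206  0.3449 -0.9584  1.6767  0.2917  1.2756 -0.9441]
```

View pics/w3.png

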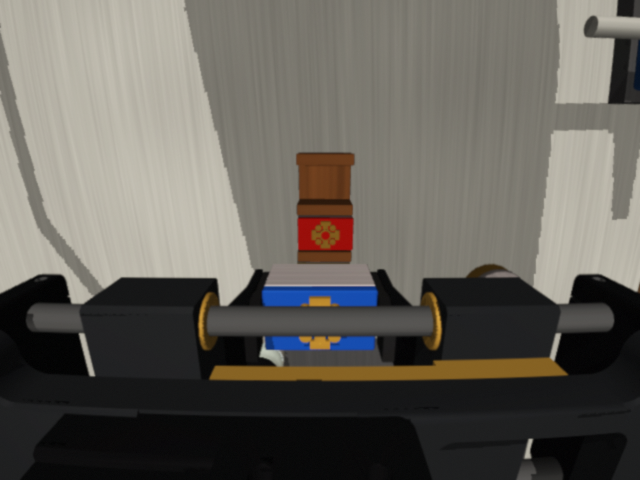

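play_rows(motion=[[1,-4,0,0,0],[1,-6,0.5,0,0],[1,-6,0.5,0,0],[1,-6,0.5,0,0],[1,-6,0.3,0,0],[1,-6,0.3,0,0],[1,-6,0.3,0,0],[1,-6,0.3,0,0],[1,-6,0.2,0,0],[1,-6,0,0,0],[1,-6,0,0,0],[1,-5,0,0,0],[1,-3,0,0,0],[1,-1,0,0,0],[1,0,0,0,0],[1,0,0,0,0]])

```text
time: 9.18
position: [0.4623, -0.3865, 0.1773]
tool_rot: [-2.273, -2.167, -0.001]
ft_force: [0.0, 0.6, -1.5]
grip_width: 0.573
```

Run:
```python
from h import *
s=ctrl.get_state(); im=optics.get_image("wrist"); save(im,"w4.png");T=wristT(s);print(s["position"],s["tool_rot"],s["grip_width"],s["joint_positions"])
c=blob(im,(50,120,60),(80,255,255)); print(cv2.boundingRect(c),rect_on("wrist",c,.004,T))
```

```text
[ 0.4623 -0.3865  0.1773] [-2.2727 -2.1674 -0.0008] 0.5730516916547872 [ 1.061   0.2895 -0.4878  1.6303  0.1403  1.2578  0.4996]
(264, 162, 109, 101) (461.7715148925781, -383.12310791015625, 88.9041519165039, 88.48262786865234, -75.20598125457764)
```

View pics/w4.png

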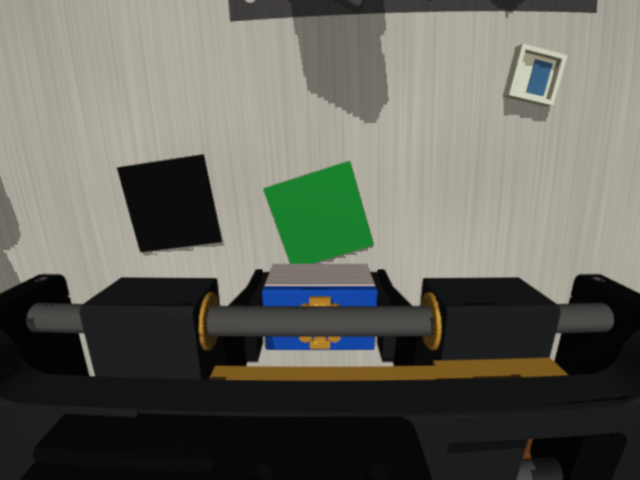

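play_rows(motion=[[1,0.2,0,0,-0.1],[1,0,0,1,-0.1],[1,0,0,3,-0.105],[1,0,0,3,0],[1,0,0,3,0],[1,0,0,2,0],[1,0,0,1.5,0],[1,0,0,1,0],[1,0,0,0.5,0],[1,0,0,0.5,0],[1,0,0,0,0],[1,0,0,0,0]])

```text
time: 10.72
position: [0.4621, -0.387, 0.023]
tool_rot: [1.921, 2.485, -0.0]
ft_force: [-0.7, -0.4, -1.6]
grip_width: 0.568
```

play_rows(motion=[[1,0,0,0.4,0],[1,0,0,0.3,0],[1,0,0,0.1,0],[1,0,0,0,0],[1,0,0,0,0]])

```text
time: 11.35
position: [0.462, -0.3868, 0.0147]
tool_rot: [1.921, 2.486, -0.0]
ft_force: [0.1, 0.7, -0.7]
grip_width: 0.572
```

play_rows(motion=[[1,0,0,0.05,0],[1,0,0,0.05,0],[1,0,0,0,0],[1,0,0,0,0]])

```text
time: 11.85
position: [0.4619, -0.3868, 0.0137]
tool_rot: [1.921, 2.486, -0.0]
ft_force: [0.1, -1.2, -0.4]
grip_width: 0.57
```

play_rows(motion=[[1,0,0,0.05,0],[1,0,0,0,0],[1,0,0,0,0]])

```text
time: 12.22
position: [0.4619, -0.3868, 0.0136]
tool_rot: [1.921, 2.486, -0.0]
ft_force: [-2.3, 1.7, 6.3]
grip_width: 0.572
```

play_rows(motion=[[0.35,0,0,0,0],[0.2,0,0,0,0],[0,0,0,0,0],[0,0,0,0,0],[0,0,0,-1,0],[0,0,0,-3,0],[0,0,0,-4,0],[0,0,0,-4,0],[0,0,0,0,0],[0,0,0,0,0]])

```text
time: 13.48
position: [0.4616, -0.3866, 0.1331]
tool_rot: [-1.921, -2.486, 0.001]
ft_force: [0.1, -0.0, -0.7]
grip_width: 1.003
```

Run:
```python
from h import *
s=ctrl.get_state(); im=optics.get_image("wrist"); save(im,"w5.png");T=wristT(s);print(s["position"],s["tool_rot"],s["grip_width"])
c=blob(im,(105,120,60),(125,255,255)); print(cv2.boundingRect(c),rect_on("wrist",c,.038,T))
t=tool(s)
r=rect_on("wrist",c,.038,T); print("in tool", (np.linalg.inv(t)@[r[0]/1000,r[1]/1000,.038,1])*1000)
t=optics.get_image("top");c=blob(t,(105,120,60),(125,255,255),(480,268));print(rect_on("top",c,.038))
```

```text
[ 0.4616 -0.3866  0.1331] [-1.9209 -2.4859  0.0005] 1.0027234648579126
(289, 224, 63, 37) (461.5594787597656, -386.5575256347656, 48.985755920410156, 29.519559860229492, 14.593318939208984)
in tool [   0.1146   -0.0132   95.1011 1000.    ]
(460.8572082519531, -387.2608337402344, 47.53024673461914, 30.214040756225586, 14.691489219665527)
```

View pics/w5.png

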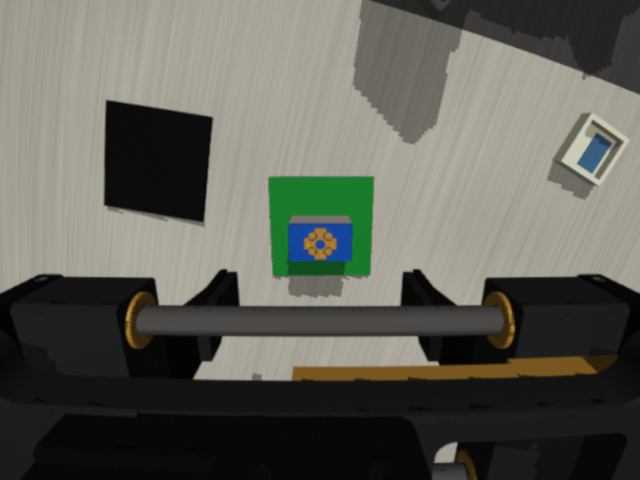

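play_rows(motion=[[0,0,0,0,0.17],[0,0,0,0,0.17],[0,0,0,0,0.17],[0,0,0,0,0.17],[0,0,0,0,0.17],[0,0,0,0,0.17],[0,0,0,0,0.17],[0,0,0,0,0.17],[0,0,0,0,0.17],[0,0,0,3,0.04],[0,0,0,1,0],[0,0,0,0,0],[0,0,0,0,0]])

```text
time: 15.2
position: [0.4623, -0.387, 0.0937]
tool_rot: [3.115, 0.401, 0.001]
ft_force: [-0.4, -0.7, -0.8]
grip_width: 0.999
```

Run:
```python
from h import *
s=ctrl.get_state(); im=optics.get_image("wrist"); save(im,"w6.png");T=wristT(s);print(s["position"],s["tool_rot"],s["joint_positions"])
c=blob(im,(105,120,60),(125,255,255)); r=rect_on("wrist",c,.038,T); print(cv2.boundingRect(c),r)
print("in tool", (np.linalg.inv(tool(s))@[r[0]/1000,r[1]/1000,.038,1])*1000, "phi",np.degrees(2*np.arctan2(s["tool_rot"][1],s["tool_rot"][0])))
```

```text
[ 0.4623 -0.387   0.0937] [3.1152 0.4013 0.001 ] [ 0.9019  0.3395 -0.2975  1.7237  0.1101  1.0938 -0.7447]
(299, 222, 45, 70) (462.5667419433594, -386.8900146484375, 48.968414306640625, 29.206634521484375, 14.584000587463379)
in tool [   0.2874   -0.0734   55.7016 1000.    ] phi 14.679802115220749
```

View pics/w6.png

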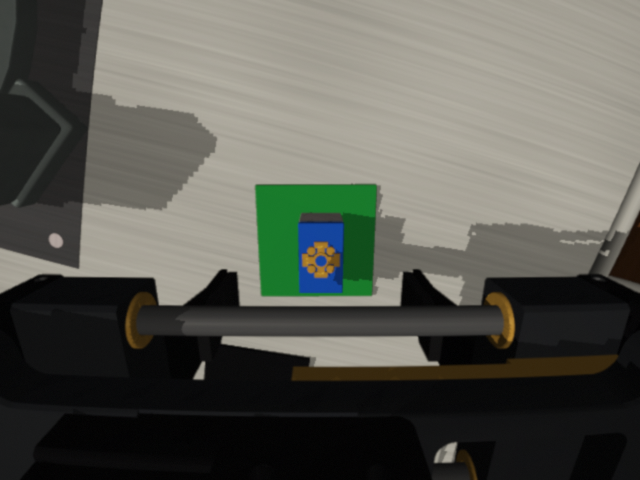

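play_rows(motion=[[0,0,0,2,0],[0,0,0,2,0],[0,0,0,2,0],[0,0,0,1,0],[0,0,0,0.6,0],[0,0,0,0,0],[0,0,0,0,0]])

```text
time: 16.12
position: [0.4624, -0.3871, 0.0178]
tool_rot: [3.115, 0.401, 0.001]
ft_force: [-0.5, -0.5, 0.7]
grip_width: 0.999
```

play_rows(motion=[[0.3,0,0,0,0],[0.5,0,0,0,0],[0.7,0,0,0,0],[1,0,0,0,0],[1,0,0,0,0],[1,0,0,0,0],[1,0,0,0,0],[1,0,0,-0.5,0],[1,0,0,-1.5,0],[1,0,0,-3,0],[1,0,0,-4,0],[1,0,0,-4,0],[1,0,0,-3,0],[1,0,0,0,0],[1,0,0,0,0]], force=25)

```text
time: 18.0
position: [0.4613, -0.3863, 0.1764]
tool_rot: [-3.115, -0.401, 0.001]
ft_force: [-0.2, 0.9, -2.1]
grip_width: 0.338
```

Run:
```python
from h import *
s=ctrl.get_state(); im=optics.get_image("wrist"); save(im,"w7.png");T=wristT(s);print(s["position"],s["tool_rot"],s["grip_width"],s["joint_positions"])
```

```text
[ 0.4613 -0.3863  0.1764] [-3.1153 -0.4007  0.0014] 0.3384331603294863 [ 0.9105  0.2673 -0.3048  1.639   0.0838  1.2492 -0.7256]
```

View pics/w7.png

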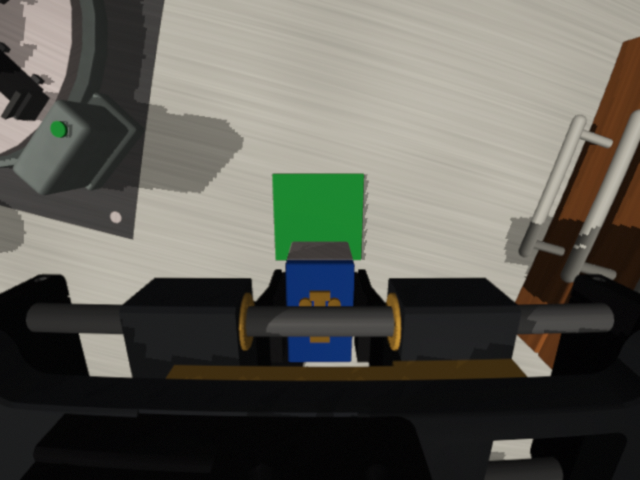

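play_rows(motion=[[1,0.8,-2.5,0,0],[1,1.6,-5,0,0],[1,1.6,-5,0,0],[1,1.6,-5,0,0],[1,1.6,-5,0,0],[1,1.6,-5,0,0],[1,1.6,-5,0,0],[1,1.2,-3.7,0,0],[1,0,0,0,0.15],[1,0,0,0,0.15],[1,0,0,0,0.165],[1,0,0,0,0],[1,0,0,0,0],[1,0,0,0,0]])

```text
time: 19.8
position: [0.4823, -0.0072, 0.1767]
tool_rot: [3.125, -0.326, -0.001]
ft_force: [1.2, 0.5, -2.4]
grip_width: 0.342
```

Run:
```python
from h import *
s=ctrl.get_state(); im=optics.get_image("wrist"); save(im,"w8.png");T=wristT(s);np.save("w8T.npy",T);print(s["position"],s["tool_rot"],s["grip_width"],s["joint_positions"]);print("phi",np.degrees(2*np.arctan2(s["tool_rot"][1],s["tool_rot"][0])))
```

```text
[ 0.4823 -0.0072  0.1767] [ 3.1246 -0.3258 -0.001 ] 0.34248960398197825 [ 0.5568  0.0257 -0.6     1.9072  0.0154  1.2138 -1.8271]
phi -11.905239124336093
```

View pics/w8.png

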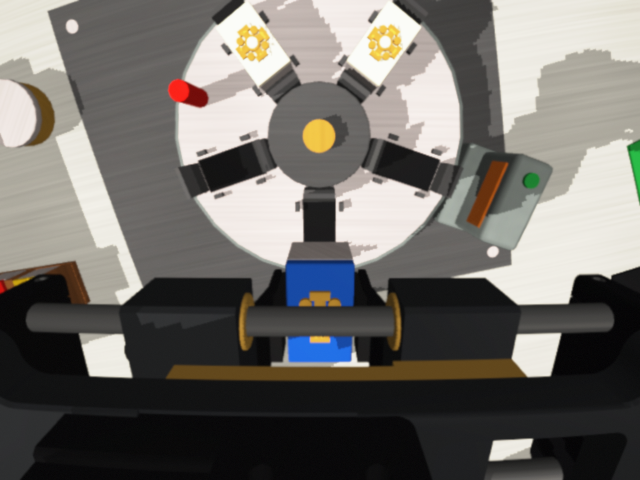

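Run:
```python
from h import *
im=cv2.imread("pics/w8.png")[:,:,::-1];T=np.load("w8T.npy")
for nm,lo,hi,n,z in [("boss",(18,100,100),(32,255,255),(319,136),.074),("w1",(18,100,100),(32,255,255),(252,43),.0735),("w2",(18,100,100),(32,255,255),(385,43),.0735),("peg",(0,150,90),(8,255,255),(185,92),.081)]:
    c=blob(im,lo,hi,n,9); P=np.array([plane("wrist",p,z,T)[:2] for p in c[:,0].astype(float)])*1000
    print(nm,cv2.boundingRect(c),cv2.minEnclosingCircle(P.astype(np.float32)),cv2.fitEllipse(P.astype(np.float32)))
save(im,"w8c.png",(150,0,480,260),2.4)
```

```text
boss (302, 119, 34, 34) ((560.2188720703125, -22.24432945251465), 12.477479934692383) ((560.2943115234375, -22.228008270263672), (23.959686279296875, 24.283506393432617), 22.11119270324707)
w1 (236, 25, 33, 36) ((632.8253784179688, 10.199742317199707), 12.647558212280273) ((632.6193237304688, 10.373446464538574), (23.07489585876465, 23.640222549438477), 110.6762924194336)
w2 (368, 25, 34, 36) ((613.5491333007812, -81.07035827636719), 12.629782676696777) ((613.5721435546875, -81.02093505859375), (22.993515014648438, 23.5506649017334), 28.819215774536133)
peg (168, 79, 40, 28) ((608.9705810546875, 62.83515930175781), 14.42684268951416) ((609.1878662109375, 63.7610969543457), (14.377079963684082, 30.748920440673828), 147.62989807128906)
```

View pics/w8c.png

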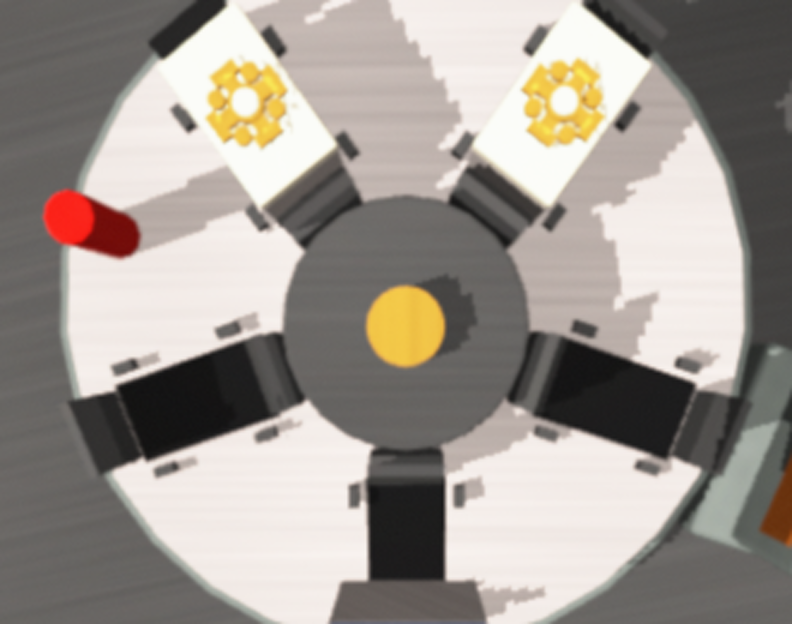

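Run:
```python
from h import *
T=np.load("w8T.npy"); f=lambda p:np.array(p)/2.4+[150,0]-0.3
b=np.array([560.3,-22.2])
a=plane("wrist",f((354,489)),.042,T)*1000;c=plane("wrist",f((460,489)),.042,T)*1000
print(a,c,(a+c)/2); m=((a+c)/2)[:2]-b; print(np.hypot(*m),np.degrees(np.arctan2(m[1],m[0])))
l=plane("wrist",f((369,560)),.036,T)*1000;r=plane("wrist",f((445,560)),.036,T)*1000
m=((l+r)/2)[:2]-b; print(l,r,np.linalg.norm(l-r),np.hypot(*m),np.degrees(np.arctan2(m[1],m[0])))
p=plane("wrist",f((69,217)),.081,T)*1000; m=p[:2]-b; print("peg",p,np.hypot(*m),np.degrees(np.arctan2(m[1],m[0])))
top=cv2.imread("pics/top0.png")[:,:,::-1]
# other stub pairs: mean of pockets at both sides
for z,ps in ((.042,[(230,326),(125,366),(168,466),(267,433)]),(.042,[(584,326),(690,363),(648,464),(546,431)])):
    m=np.mean([plane("wrist",f(q),z,T)[:2]*1000 for q in ps],0)-b; print("pocket",m+b,np.hypot(*m),np.degrees(np.arctan2(m[1],m[0])))
```

```text
[508.5509   8.1403  42.    ] [500.5283 -29.9586  42.    ] [504.5396 -10.9091  42.    ]
56.89206687396594 168.55300249715017
[479.5147   9.3047  36.    ] [473.5045 -19.2603  36.    ] 29.190509970739924 85.54199555778732 168.38523881176616
peg [612.3109  68.7373  81.    ] 104.76037850436963 60.23293133710101
pocket [552.2559  55.8405] 78.4540103987994 95.88506451057292
pocket [521.8476 -91.4557] 79.21456287067953 -119.04006292051844
```

play_rows(motion=[[1,-0.05,-0.1,1,0],[1,0,0,2,0],[1,0,0,2,0],[1,0,0,2,0],[1,0,0,1.5,0],[1,0,0,0.5,0],[1,0,0,0,0],[1,0,0,0,0],[1,0,0,0,0]])

```text
time: 20.98
position: [0.4827, -0.0061, 0.0877]
tool_rot: [3.124, -0.328, 0.002]
ft_force: [0.5, 0.9, -1.2]
grip_width: 0.342
```

Run:
```python
from h import *
s=ctrl.get_state(); im=optics.get_image("wrist"); save(im,"w9.png");T=wristT(s);np.save("w9T.npy",T);print(s["position"],s["tool_rot"],s["grip_width"],s["ft_force"]);print("phi",np.degrees(2*np.arctan2(s["tool_rot"][1],s["tool_rot"][0])))
c=blob(im,(18,100,100),(32,255,255),(319,100),9); P=np.array([plane("wrist",p,.074,T)[:2] for p in c[:,0].astype(float)])*1000
print(cv2.boundingRect(c),cv2.fitEllipse(P.astype(np.float32)))
t=optics.get_image("scene"); save(t,"s9.png",(210,180,410,330),4)
```

```text
[ 0.4827 -0.0061  0.0877] [ 3.1242 -0.328   0.002 ] 0.3422869594774196 [ 0.5335  0.9196 -1.2493]
phi -11.987394612255018
(295, 106, 51, 53) ((560.3151245117188, -22.296045303344727), (24.10636329650879, 24.186908721923828), 35.609554290771484)
```

View pics/w9.png

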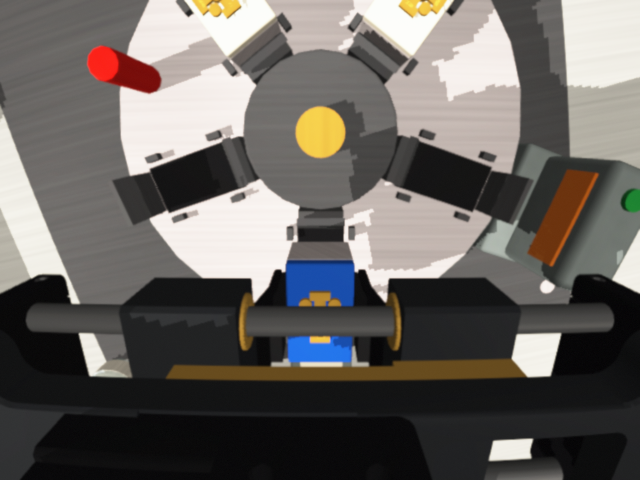

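View pics/s9.png

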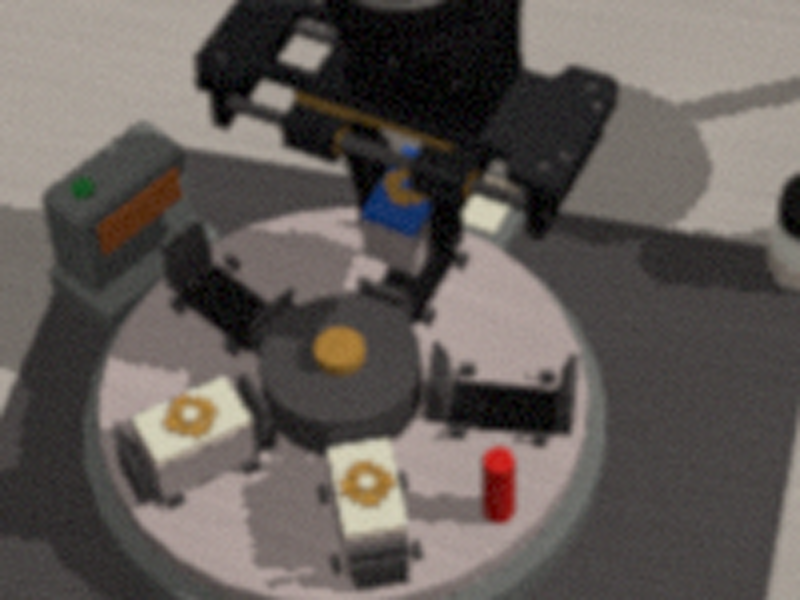

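play_rows(motion=[[1,-0.06,0,0,-0.005],[1,0,0,0.8,0],[1,0,0,0.8,0],[1,0,0,0,0],[1,0,0,0,0]])

```text
time: 21.7
position: [0.4816, -0.0059, 0.0709]
tool_rot: [-3.125, 0.32, 0.0]
ft_force: [0.6, -0.1, -0.7]
grip_width: 0.341
```

play_rows(motion=[[1,0.02,0,0.5,0],[1,0,0,0.5,0],[1,0,0,0.5,0],[1,0,0,0.2,0],[1,0,0,0,0],[1,0,0,0,0]])

```text
time: 22.45
position: [0.482, -0.006, 0.0541]
tool_rot: [3.125, -0.32, 0.0]
ft_force: [-0.7, -0.3, -1.6]
grip_width: 0.341
```

play_rows(motion=[[1,0,0,0.2,0],[1,0,0,0.1,0],[1,0,0,0,0],[1,0,0,0,0]])

```text
time: 22.95
position: [0.4818, -0.006, 0.051]
tool_rot: [3.125, -0.32, 0.0]
ft_force: [-0.4, 0.2, -1.2]
grip_width: 0.339
```

play_rows(motion=[[1,0,0,0.05,0],[1,0,0,0.05,0],[1,0,0,0,0],[1,0,0,0,0]])

```text
time: 23.45
position: [0.4818, -0.006, 0.05]
tool_rot: [3.125, -0.32, -0.0]
ft_force: [-0.4, -0.5, -1.4]
grip_width: 0.342
```

play_rows(motion=[[1,0,0,0.05,0],[1,0,0,0,0],[1,0,0,0,0]])

```text
time: 23.82
position: [0.4818, -0.006, 0.0495]
tool_rot: [3.125, -0.32, 0.0]
ft_force: [-0.4, -0.1, -1.0]
grip_width: 0.342
```

play_rows(motion=[[1,0,0,0.05,0],[1,0,0,0,0],[1,0,0,0,0]])

```text
time: 24.2
position: [0.4818, -0.006, 0.049]
tool_rot: [3.125, -0.32, -0.0]
ft_force: [0.2, -0.4, -1.1]
grip_width: 0.342
```

play_rows(motion=[[1,0,0,0.05,0],[1,0,0,0,0],[1,0,0,0,0]])

```text
time: 24.58
position: [0.4818, -0.006, 0.049]
tool_rot: [3.125, -0.32, -0.0]
ft_force: [-2.6, 0.4, 5.4]
grip_width: 0.341
```

play_rows(motion=[[0.62,0,0,0,0],[0.58,0,0,0,0],[0.5,0,0,0,0],[0.45,0,0,0,0],[0.45,0,0,0,0],[0.45,0,0,-0.5,0],[0.45,0,0,-1.5,0],[0.45,0,0,-3,0],[0.45,0,0,-4,0],[0.45,0,0,-3,0],[0.45,0,0,0,0],[0.45,0,0,0,0]])

```text
time: 26.08
position: [0.4815, -0.006, 0.1684]
tool_rot: [3.125, -0.32, -0.0]
ft_force: [-0.2, -0.1, -0.2]
grip_width: 0.546
```

Run:
```python
from h import *
s=ctrl.get_state(); im=optics.get_image("wrist"); save(im,"w10.png");T=wristT(s);np.save("w10T.npy",T);print(s["position"],s["tool_rot"],s["grip_width"],s["joint_positions"])
c=blob(im,(105,120,60),(125,255,255),(320,250)); print(cv2.boundingRect(c),rect_on("wrist",c,.070,T))
t=optics.get_image("scene"); save(t,"s10.png",(210,180,410,330),4)
```

```text
[ 0.4815 -0.006   0.1684] [ 3.1249 -0.3201 -0.0003] 0.5461857111778262 [ 0.5597  0.0316 -0.6076  1.9195  0.0197  1.1964 -1.8298]
(300, 208, 39, 62) (481.94073486328125, -5.051868438720703, 50.4366569519043, 30.449079513549805, -11.67095947265625)
```

View pics/w10.png

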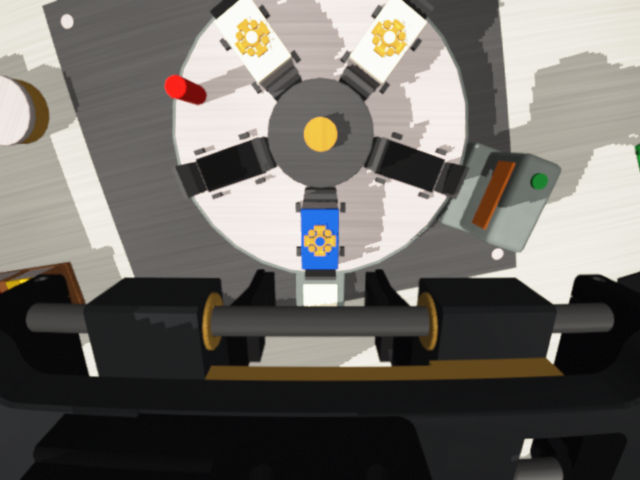

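View pics/s10.png

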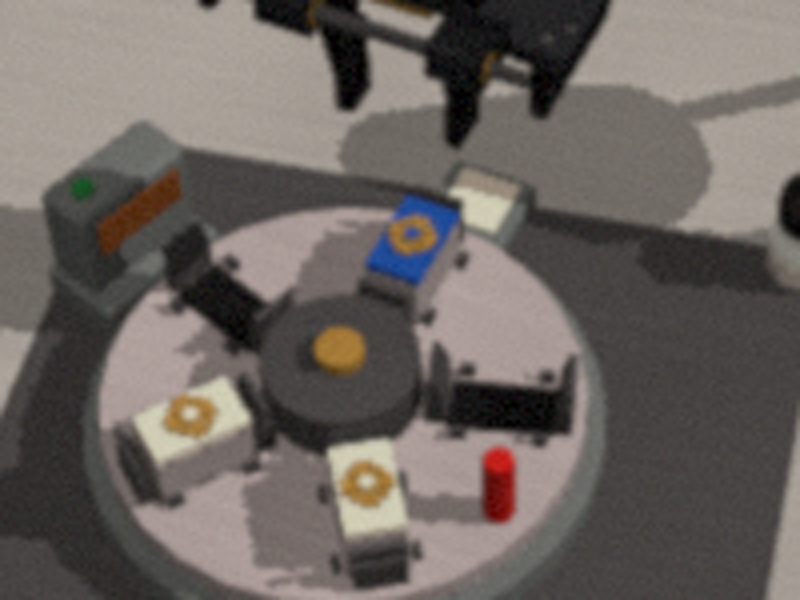

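play_rows(motion=[[0.55,0,0,0,-0.18],[0.55,0,0,0,-0.18],[0.55,0,0,0,-0.18],[0.55,0,0,0,-0.18],[0.55,0,0,0,-0.18],[0.55,0,0,0,-0.18],[0.55,0,0,0,-0.175],[0.55,3,2,0,0],[0.55,4,2.3,0,0],[0.55,4,2.3,0,0],[0.55,2,1,0,0],[0.55,0,0,0,0],[0.55,0,0,0,0]])

```text
time: 27.8
position: [0.6112, 0.0684, 0.1676]
tool_rot: [-2.717, -1.575, 0.004]
ft_force: [0.5, -0.2, 1.0]
grip_width: 0.452
```

Run:
```python
from h import *
s=ctrl.get_state(); im=optics.get_image("wrist"); save(im,"w11.png");T=wristT(s);np.save("w11T.npy",T);print(s["position"],s["tool_rot"],s["grip_width"],s["joint_positions"]);print("phi",np.degrees(2*np.arctan2(s["tool_rot"][1],s["tool_rot"][0])))
d=np.linalg.inv(tool(s))@[.6124,.0689,.053,1];print(d*100)
```

```text
[0.6112 0.0684 0.1676] [-2.7174 -1.5753  0.0037] 0.45171509533604465 [ 0.3875  0.3591 -0.6715  1.6037  0.2316  1.2625 -0.8442]
phi -299.7990102220716
[  0.1189   0.0959  11.4547 100.    ]
```

View pics/w11.png

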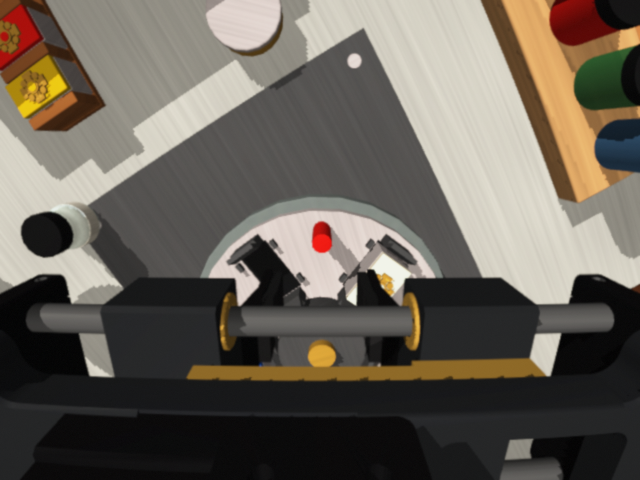

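play_rows(motion=[[0.55,0.1,0.1,2,0],[0.55,0,0,3,0],[0.55,0,0,3,0],[0.55,0,0,2,0],[0.55,0,0,1.4,0],[0.55,0,0,0,0],[0.7,0,0,0,0],[0.8,0,0,0,0],[1,0,0,0,0],[1,0,0,0,0],[1,0,0,0,0]], force=25)

```text
time: 29.22
position: [0.6143, 0.0694, 0.0552]
tool_rot: [2.717, 1.575, 0.002]
ft_force: [-0.2, 0.2, 2.8]
grip_width: 0.177
```

play_rows(motion=[[1,-0.03,-0.83,0,-0.0785],[1,-0.03,-0.83,0,-0.0785],[1,-0.03,-0.83,0,-0.0785],[1,-0.03,-0.83,0,-0.0785],[1,0,0,0,0]])

```text
time: 29.85
position: [0.5829, 0.0815, 0.0552]
tool_rot: [2.438, 1.98, 0.001]
ft_force: [-0.7, -0.1, 4.8]
grip_width: 0.175
```

```bash
cat > arc.py <<'E'
from h import *
s=ctrl.get_state();b=np.array([.5603,-.0222]);v=s["position"][:2]-b
print(s["position"],"r",np.hypot(*v),"ang",np.degrees(np.arctan2(v[1],v[0])),"phi",np.degrees(2*np.arctan2(s["tool_rot"][1],s["tool_rot"][0])),s["ft_force"],s["grip_width"],s["joint_positions"])
E
python3 arc.py
```

```text
[0.5829 0.0815 0.0552] r 0.10616408105803339 ang 77.69826194665801 phi 78.17190566264567 [-0.7402 -0.145   4.7795] 0.17456128072642205 [ 0.4058  0.4337 -0.7139  1.7778  0.3231  1.0497 -0.6319]
```

play_rows(motion=[[1,-0.03,-0.83,0,-0.0785],[1,-0.03,-0.83,0,-0.0785],[1,-0.03,-0.83,0,-0.0785],[1,-0.03,-0.83,0,-0.0785],[1,-0.03,-0.83,0,-0.0785],[1,-0.03,-0.83,0,-0.0785],[1,0,0,0,0]])

```text
time: 30.72
position: [0.5324, 0.0798, 0.0551]
tool_rot: [-1.909, -2.494, 0.004]
ft_force: [-4.5, -1.0, 8.9]
grip_width: 0.172
```

```bash
python3 arc.py
```

```text
[0.5324 0.0798 0.0551] r 0.10579068479532522 ang 105.28557361727852 phi -254.8472651703835 [-4.4626 -0.9734  8.9317] 0.17166436270186655 [ 0.5289  0.3623 -0.8373  1.8953  0.3142  1.023  -0.1789]
```

play_rows(motion=[[1,-0.03,-0.83,0,-0.0785],[1,-0.03,-0.83,0,-0.0785],[1,-0.03,-0.83,0,-0.0785],[1,-0.03,-0.83,0,-0.0785],[1,-0.03,-0.83,0,-0.0785],[1,-0.03,-0.83,0,-0.0785],[1,0,0,0,0],[1,0,0,0,0]])

```text
time: 31.72
position: [0.4902, 0.0569, 0.0551]
tool_rot: [-1.276, -2.871, -0.0]
ft_force: [-1.8, 1.3, 7.1]
grip_width: 0.177
```

```bash
python3 arc.py
```

```text
[0.4902 0.0569 0.0551] r 0.10572594910955566 ang 131.55799828684792 phi -227.92267398997822 [-1.7645  1.2577  7.0559] 0.17686515337731698 [ 0.7024  0.2853 -0.9588  1.9996  0.2783  0.9934  0.3427]
```

play_rows(motion=[[0.75,0,0,0,0],[0.6,0,0,0,0],[0.55,0,0,0,0],[0.55,0,0,0,0],[0.55,0,0,-1,0],[0.55,0,0,-2,0],[0.55,0,0,-4,0],[0.55,0,0,-4,0],[0.55,0,0,-4,0],[0.55,5,0,0,0],[0.55,5,0,0,0],[0.55,5,0,0,0],[0.55,0,0,0,0],[0.55,0,0,0,0]])

```text
time: 33.48
position: [0.3899, 0.1675, 0.2054]
tool_rot: [1.271, 2.87, -0.001]
ft_force: [-0.4, -0.2, 0.4]
grip_width: 0.448
```

Run:
```python
from h import *
s=ctrl.get_state(); print(s["position"],s["time"])
t=optics.get_image("top"); save(t,"t12.png",(100,145,420,305),2.5)
u=optics.get_image("scene"); save(u,"s12.png",(120,180,440,390),2.5)
b=np.array([560.4,-22.6])
for n,im,near in(("top",t,(350,240)),("scene",u,(270,260))):
    c=blob(im,(105,120,60),(125,255,255),near); r=rect_on(n,c,.070); v=np.array(r[:2])-b; print(n,r,np.hypot(*v),np.degrees(np.arctan2(v[1],v[0]))%360)
```

```text
[0.3899 0.1675 0.2054] 33.475
top (518.544677734375, -92.07269287109375, 51.791873931884766, 30.199169158935547, 59.2735481262207) 81.10686195828713 238.93223165589103
scene (521.67626953125, -93.09457397460938, 52.247764587402344, 29.84362030029297, 58.46551513671875) 80.43017009355425 241.21934526749828
```

View pics/t12.png

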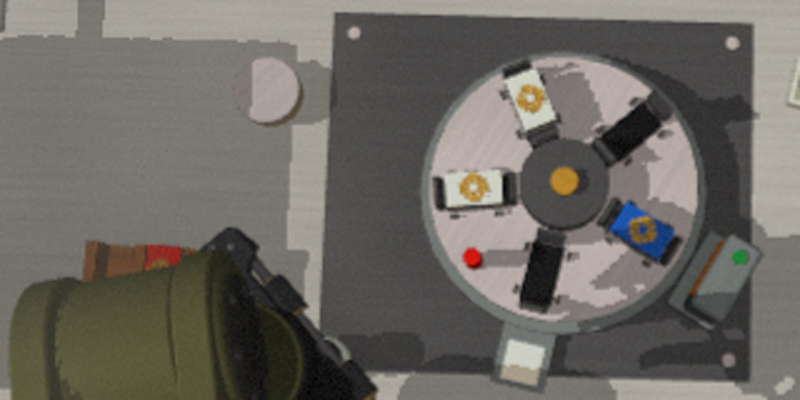

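View pics/s12.png

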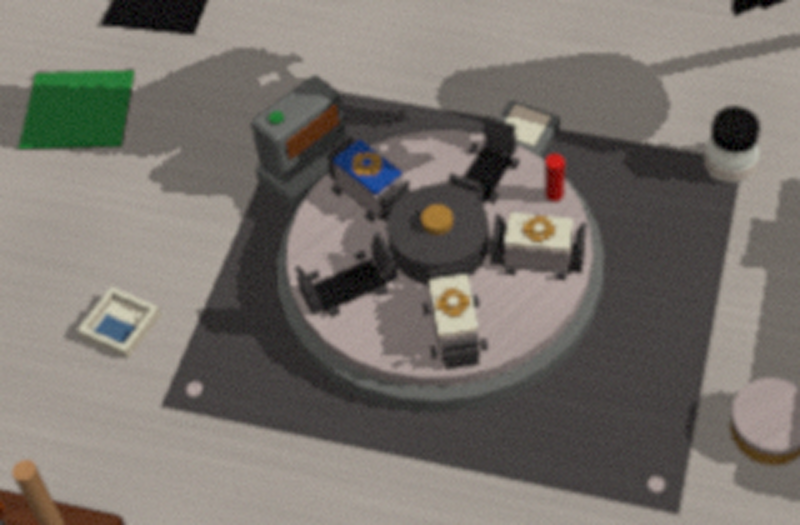

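```bash
python3 -c "
from bench import ticket; print(ticket.close_job())"
```

```text
the job is handed in; nothing more can be done
None
```

The blue carrier is seated in its pocket and stopped in front of the curing lamp. The job was handed in at about 33.6 s of the 72 s allowed.

- **Moves, in order:** I took the carrier from the rack by its short ends and stood it on the green pad, where I let go. I then took it again by its long sides and lowered it into the empty pocket until it touched the floor at about 5 N. After letting go there, I gripped the red peg and turned the wheel one click anticlockwise, then released it and lifted clear.
- **Seating:** After I let go, the wrist camera put the carrier within about 1 mm of the pocket centre and along the pocket. The scene view showed its top level with the white carriers.
- **Wheel:** Two last pictures put the blue carrier at 238.9° (top camera) and 241.2° (scene camera) around the wheel axis. About 240.2° was expected, so the two views disagree by about 2°, and the expected angle lies between them.
- **Other objects:** Both white carriers are still in their pockets. The jar, dish and tin look untouched, though the jar shows only in the scene picture. Red was still in its lane, but the arm partly hid the rack in the last pictures, so yellow was not in view at the end; it was still in its lane when last seen, just before I gripped the peg.
- **Forces and contact:** The highest wrist force in any reading was about 10 N, and at hand-in the gripper was touching nothing.

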